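# Dose a grinding jar from the ball feeder

## Task

Give the empty steel grinding jar one dose of three balls from the ball feeder, using fingertips only: push the jar along the bench until it sits fully home in the feeder's nest under the chute. Then press the black pad of the rocker right down, once, so that the other end lifts the gate; keep it down until three balls have rolled into the jar, and let it rise again so that the gate shuts on the rest. Never lift or tip the jar, never touch the balls with the hand, and leave the other things on the bench as they are.

Things in the scene. Friction and masses are not known exactly. Their poses are not given: they have to be found in the camera images.
- feeder: the ball feeder, fixed to the bench: grey foot 54 x 166 mm, open aluminium chute (28 mm wide, 150 long, falling 0.2 rad towards the feeder's +y; lip's underside 57 mm above the bench) with six balls in a row behind a gate, a rocker over it, a jar nest under the lip. Origin on the bench under the chute; +y down the chute's direction, to the side where the nest opens; z up
- nest (a point): point on the bench where the middle of the jar's underside lies when the jar is fully home; axes as the feeder's. The nest is a U of bent steel strip 16 mm high, 2 mm wider all round than the jar's collar, open to the feeder's +y, its lips flaring to about 85 mm apart 29 mm before its centre. The jar slides in on the bench along the feeder's -y, under the chute's lip, until its collar meets the back of the U
- grinding_jar: open straight-sided stainless steel jar, empty, standing on the bench 80 to 105 mm in front of the nest (feeder's +y), up to 35 mm to one side. Wall 62 mm outside diameter, 3 mm thick, 48 mm high, with a collar 68 mm in diameter on its lowest 10 mm; 0.24 to 0.39 kg. Origin in the middle of the underside, z up. It slides when pushed
- press_pad (a point): ribbed black pad, 36 mm (x) by 34 mm (y), 6 thick, on the raised end of the rocker. This point is the middle of its top face, about 156 mm above the bench at rest; z out of that face (within 0.2 rad of up), y nearly level, towards the pivot. Pressed, it swings down about 37 mm and 11 mm away from the pivot; it takes 2 to 5 N, then meets a firm stop, and springs back when let go
- pivot (a point): centre of the rocker's pin, over the chute, about 106 mm above the bench and 104 mm (level) from the middle of the pad at rest; the cheeks that carry it rise to 123 mm. Axes as the feeder's
- rocker (a joint): angle of the rocker, rad: 0 at rest (spring-held, gate shut), 0.33 pressed to the stop. From about 0.2 the gate clears the balls: the first three roll out over the lip within about 1 s while a blade behind the third holds the rest. When the rocker rises the gate shuts and the next three roll down to it, so a second press would release those too
- ball1: one of six bright steel balls, 20 mm across, in a row in the chute; origin at its centre. Number 1 counted from the gate (lower) end. To end up in the jar
- ball2: one of six bright steel balls, 20 mm across, in a row in the chute; origin at its centre. Number 2 counted from the gate (lower) end. To end up in the jar
- ball3: one of six bright steel balls, 20 mm across, in a row in the chute; origin at its centre. Number 3 counted from the gate (lower) end. To end up in the jar
- ball4: one of six bright steel balls, 20 mm across, in a row in the chute; origin at its centre. Number 4 counted from the gate (lower) end. To stay in the chute
- ball5: one of six bright steel balls, 20 mm across, in a row in the chute; origin at its centre. Number 5 counted from the gate (lower) end. To stay in the chute
- ball6: one of six bright steel balls, 20 mm across, in a row in the chute; origin at its centre. Number 6 counted from the gate (lower) end. To stay in the chute
- jar_a: bystander, not to be disturbed: white jar with a blue cap, 47 mm wide, 60 high; origin at the middle of its underside
- jar_d: bystander, not to be disturbed: small white jar with a red cap, 33 mm wide, 44 high; origin at the middle of its underside
- weighing_boat: bystander, not to be disturbed: square shallow dish, 66 mm, 14 high; origin at the middle of its underside
- bench_brush: bystander, not to be disturbed: flat brush lying down, 163 mm long; origin at the middle of its underside
- sample_cup_b: bystander, not to be disturbed: milky plastic cup, 67 mm wide, 68 high; origin at the middle of its underside
- dropper_bottle: bystander, not to be disturbed: amber dropper bottle, 33 mm wide, 100 high; origin at the middle of its underside
- rubber_bung: bystander, not to be disturbed: dark rubber bung, 28 mm wide, 25 high; origin at the middle of its underside
Mind the look-alikes: they are no part of the job. What is shaped like the grinding_jar but brown is not meant.

How it is judged:
On the way, in this order (a step that is already met when the one before it is completed fails the run):
1. the jar is home in the nest, the rocker still up (horizontal distance between grinding_jar and nest below 0.006 m and height (world z) of grinding_jar below 0.004 m and angle between grinding_jar's own z axis and vertical below 0.06 rad and value of joint rocker below 0.1 rad), for 0.2 s.
2. the rocker is pressed down by its pad (horizontal distance between grinding_jar and nest below 0.006 m and height (world z) of grinding_jar below 0.004 m and angle between grinding_jar's own z axis and vertical below 0.06 rad and value of joint rocker above 0.15 rad and contact force between rocker and the fingers above 0.5 N), for 0.1 s.
3. the first three balls lie in the jar (horizontal distance between each of ball1, ball2, ball3 and grinding_jar below 0.024 m and z of ball1 in the frame of grinding_jar between 0.008 and 0.045 m and z of ball2 in the frame of grinding_jar between 0.008 and 0.045 m and z of ball3 in the frame of grinding_jar between 0.008 and 0.045 m), for 0.2 s.
At the end, for the whole second after the job is handed in: The jar stands upright on the bench within 6 mm of its home point in the nest with balls 1 to 3 inside it; balls 4 to 6 are still in the chute behind the gate, and the rocker is back up (below 0.04 rad) (all of step 3 and horizontal distance between grinding_jar and nest below 0.006 m and height (world z) of grinding_jar below 0.004 m and angle between grinding_jar's own z axis and vertical below 0.06 rad and value of joint rocker below 0.04 rad and linear speed of grinding_jar below 0.02 m/s and height (world z) of each of ball4, ball5, ball6 above 0.07 m and x of ball4 in the frame of feeder between -0.01 and 0.01 m and y of each of ball4, ball5, ball6 in the frame of feeder below 0.048 m and x of ball5 in the frame of feeder between -0.01 and 0.01 m and x of ball6 in the frame of feeder between -0.01 and 0.01 m); the robot touches nothing.
It fails at once if the jar is lifted off the bench (10 mm) (height (world z) of grinding_jar above 0.01 m).
It fails at once if the jar is tipped (0.3 rad) (angle between grinding_jar's own z axis and vertical above 0.3 rad).
It fails at once if the hand touches a ball (contact force between any of ball1, ball2, ball3, ball4, ball5, ball6 and the fingers above 0.3 N).
It fails at once if a bystander is moved more than 20 mm (distance of any of jar_a, jar_d, weighing_boat, bench_brush, sample_cup_b, dropper_bottle, rubber_bung from where it was at the start of the episode above 0.02 m).
It also fails if it takes over 42 s, if anything falls off the work surface, if the arm or the gripper's body presses on something with over 40 N, if the wrist force passes 120 N, or if a joint passes its speed limit or range.

## Robot

A 6-joint arm with a two-finger parallel gripper is mounted at the origin on a cart in front of the work surface, level with it; the furniture and walls round the work are solid. World frame = base frame: x ahead of the robot, y to its left, z up, the work surface at z = 0. Lengths are in m, angles in rad, forces in N, time in s.
With the tool pointing down it reaches from about 0.35 to 0.85 m from the base axis. Payload 8.1 kg.
Tool frame: the origin (TCP) lies midway between the tips of the shut fingers; the grasp point (between the pads) lies 19 mm behind it; z points along the fingers, y is the line along which they close (so a half turn about z gives the same grasp; the last joint's range is limited). The gripper opens to 93 mm and grips with 3 to 60 N. Pads are 15 mm wide; open, the fingers measure 128 mm over their backs; the gripper's body (75 mm by 188 mm) begins 65 mm behind the grasp point.
Start: joints at [-1.356, 0.13, 1.488, -0, 1.523, -0.085], TCP at [0.177, -0.573, 0.219] pointing down, gripper open.
Joint ranges: [-2.96, 2.96], [-0.89, 2.26], [0.02, 2.5], [-1.34, 4.48], [0, 2.73], [-2.66, 2.66]. Speed limits (rad/s): [2.39, 2.39, 2.79, 3.14, 3.14, 3.14].

## Interface

Orientations are given as a rotation vector (axis times angle).
In Python, from plant import read_state, read_camera, camera_model, close_job gives the robot as it stands. The module is installed in compiled form; this text tells all that it offers.
- The arm moves only by the tool carry_out, never from a script. Its argument "moves" is a list of rows, each an object of numbers: "jaw": the finger opening in m, from 0 to 0.093; "dx", "dy", "dz": the shift along the tool's x, y, z in m; "yaw": the turn about the tool's z in rad. In form: [{"jaw": .., "dx": .., "dy": .., "dz": .., "yaw": ..}, ...]. A call has 1 to 8 rows; each row shifts and turns the commanded pose from where the row before left it, along the tool's axes as they then stand; what a row does not reach is not made up. A row lasts 1/8 s, in which the tool goes at most 62.5 mm and 10.7 degrees, less where a joint would pass 70% of its speed; a pose out of reach is approached as far as the arm can. A call is refused whole if a number of a shift passes 0.0625 or a number of a turn 0.188, either way. A call with a gripper value outside its range is refused whole. The fingers move at their own pace and stop on an object; "grip_force" is the grip in N (left out, the last holds). Time passes only in rows, so rows that do not move let the fingers close. It gives the time, the measured TCP pose, the force, the opening and the grip force at its end, in the units of the state.
- read_state(): the state, without advancing time (a new reading comes with each control period).
- read_camera(name): name is "scene" or "top" or "wrist"; returns the picture (400x640x3 uint8, red, green, blue); there is no depth.
- camera_model(name): a dict with "camera_matrix" (3x3 intrinsics, pixels), "view" (4x4, takes a point from world to camera coordinates). Camera axes: x right, y up, looking along -z (the intrinsics and any distortion apply to the point x, -y, -z); pixel columns grow to the right and rows downward; lengths in m; the calibration is good to about 2 mm. A picture is of the moment at which its call begins: read the wrist's pose just before it. camera_model takes no time and is no camera call; for the wrist camera it gives the pose at the moment of the call.
- close_job(): hands the job in; it is judged then, once.
The state is a dict: "t": time; "q": joint angles; "dq": joint speeds; "joint_torque": joint torques, N m; "tool_pos": TCP position; "orientation": TCP orientation; "force": force on the tool from outside, world axes, zero at the start; "wrist_torque": the same for the moment, N m; "opening": finger opening in m; "gripper_force": force on a finger pad.
Only numpy, scipy, OpenCV 4.12 (cv2) and the standard library are available. Lean on these libraries where they do the work, as an engineer would, in place of code of your own. Each camera call takes 0.05 s, during which the arm holds its last target. There are 200 camera calls.

## Working session

There is one attempt and no reset: what is moved stays moved. The work goes in short steps, Python scripts to look and compute and a tool call to move; the robot and the scene stay as the last step left them, time stands still between calls to the robot, and variables do not carry over. Pictures are saved under pics/ and viewed, at most 10 in all, crops included, and the job is handed in when it is done.

Besides the shell and the picture viewer there is one more tool, called by a JSON object that holds its "op" and its "data", one argument or row to a line. carry_out: Moves the arm, as the interface text tells. Its arguments: {"type":"object","properties":{"moves":{"type":"array","items":{"type":"object","properties":{"jaw":{"type":"number"},"dx":{"type":"number"},"dy":{"type":"number"},"dz":{"type":"number"},"yaw":{"type":"number"}}}},"grip_force":{"type":"number"}},"required":["moves"]}

```bash
mkdir -p pics
cat > h.py <<'E'
import numpy as np,cv2
from plant import *
def ray(cam,u,v):
    m=camera_model(cam);K=np.array(m["camera_matrix"]);V=np.array(m["view"])
    d=np.linalg.inv(K)@[u,v,1];d=np.array([d[0],-d[1],-d[2]])
    R=V[:3,:3];return -R.T@V[:3,3],R.T@d
def onz(cam,u,v,z):
    o,d=ray(cam,u,v);return o+d*(z-o[2])/d[2]
def proj(cam,p):
    m=camera_model(cam);K=np.array(m["camera_matrix"]);V=np.array(m["view"])
    c=V[:3,:3]@np.array(p)+V[:3,3];q=K@[c[0],-c[1],-c[2]];return q[:2]/q[2]
def tri(c1,p1,c2,p2):
    o1,d1=ray(c1,*p1);o2,d2=ray(c2,*p2)
    A=np.stack([d1,-d2],1);s=np.linalg.lstsq(A,o2-o1,rcond=None)[0]
    a=o1+s[0]*d1;b=o2+s[1]*d2;return (a+b)/2,np.linalg.norm(a-b)
E
python3 - <<'E'
from h import *
for c in("scene","top"):
    i=read_camera(c)[:,:,::-1];cv2.imwrite(f"pics/{c}0.png",i)
    m=camera_model(c);print(c,m.keys(),np.round(m["camera_matrix"],1).tolist(),np.round(m["view"],3).tolist())
    print(np.round(onz(c,320,200,0),3))
s=read_state();print(s["tool_pos"],s["orientation"],s["t"])
E
```

```text
scene dict_keys(['camera_matrix', 'view']) [[364.5, 0.0, 315.6], [0.0, 364.5, 202.5], [0.0, 0.0, 1.0]] [[0.781, -0.623, -0.026, -0.593], [0.252, 0.277, 0.927, -0.151], [-0.571, -0.731, 0.373, -0.944], [0.0, 0.0, 0.0, 1.0]]
[ 0.719 -0.075  0.   ]
top dict_keys(['camera_matrix', 'view']) [[436.8, 0.0, 318.3], [0.0, 436.8, 197.2], [0.0, 0.0, 1.0]] [[0.005, -1.0, 0.015, -0.35], [0.997, 0.006, 0.075, -0.491], [-0.075, 0.014, 0.997, -1.207], [0.0, 0.0, 0.0, 1.0]]
[ 0.487 -0.353  0.   ]
[ 0.17710376 -0.57274048  0.21768032] [-3.10472628e+00 -4.68951605e-01  2.21154642e-04] 0.1
```

View pics/scene0.png

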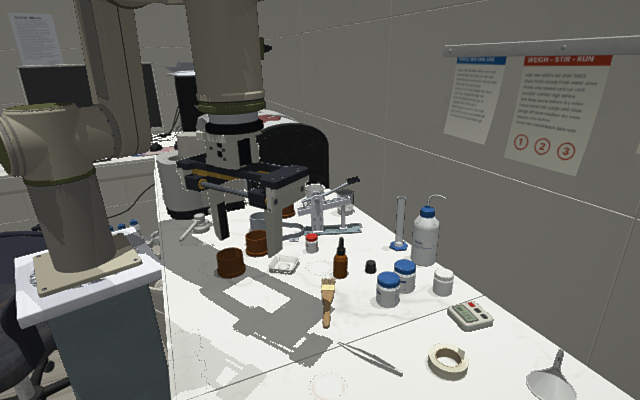

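View pics/top0.png

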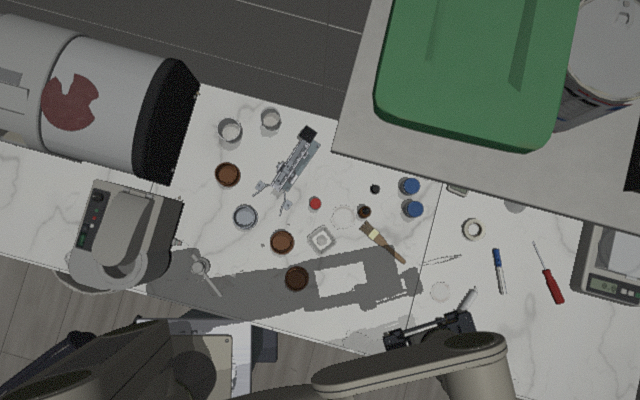

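The top view shows the feeder at about (293,160), with the black pad at (308,132) and the nest opening towards about (268,190). The candidates for the jar are the steel-grey one at (245,216), the brown look-alikes at (228,174), (282,242) and (297,278), and the milky cups at (230,130) and (270,119). The grey one at (245,216) fits, being steel and in front of the nest. I'll confirm it in one enlarged crop.

Run:
```python
from h import *
i=cv2.imread("pics/top0.png")[100:240,190:350]
cv2.imwrite("pics/crop.png",cv2.resize(i,None,fx=4.2,fy=4.2,interpolation=cv2.INTER_CUBIC))
```

```text
(no output)
```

View pics/crop.png

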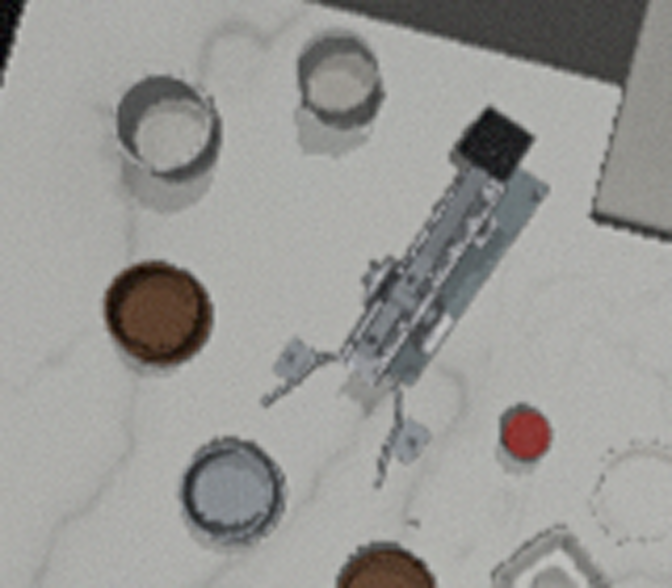

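The crop confirms it: the steel jar is centred at crop (234,492), the nest's lip tips are at (265,402) and (380,485), the pad is at (495,143) and the foot's right edge runs from (547,187) to (408,383).

Run:
```python
from h import *
P=lambda u,v,z:onz("top",u/4.2+190-.4,v/4.2+100-.4,z)
jar=P(234,492,.01);rim=P(232,489,.048);a=P(265,402,.016);b=P(380,485,.016);pad=P(495,143,.153);f1=P(547,187,.005);f2=P(408,383,.005)
print("jar",jar,rim,"tips",a,b,np.linalg.norm((a-b)[:2]),"pad",pad)
d=(f2-f1)[:2];print("foot",np.linalg.norm(d),np.arctan2(*d[::-1]))
t=(a-b)[:2];n=np.array([t[1],-t[0]]);n*=np.sign(n@d)/np.linalg.norm(n);print("tipdir",np.arctan2(*n[::-1]))
mid=(a+b)[:2]/2;e=mid-pad[:2];print("pad->mid",np.linalg.norm(e),np.arctan2(*e[::-1]))
y=e/np.linalg.norm(e);nest=mid-.029*y;x=np.array([y[1],-y[0]])
r=jar[:2]-nest;print("nest",nest,"jar rel y,x",r@y,r@x)
m=camera_model("wrist");V=np.array(m["view"]);print("wristcam",-V[:3,:3].T@V[:3,3],-V[2,:3],m["camera_matrix"])
```

```text
jar [ 0.43756478 -0.14197012  0.01      ] [ 0.43838967 -0.14641113  0.048     ] tips [ 0.49783188 -0.16257592  0.016     ] [ 0.44259324 -0.24026061  0.016     ] 0.09532165746406092 pad [ 0.64469901 -0.31717863  0.153     ]
foot 0.1644998639850461 2.5360160744791624
tipdir 2.5234809434332024
pad->mid 0.209394326981241 2.5558309118027935
nest [ 0.494378   -0.21745046] jar rel y,x 0.08907007938157177 0.03148880594489462
wristcam [ 0.24321471 -0.55301411  0.38456255] [-0.2372036  -0.07260212 -0.9687432 ] [[311.89280051   0.         321.15499013]
 [  0.         311.89280051 204.602286  ]
 [  0.           0.           1.        ]]
```

{"op": "carry_out", "data": {
  "moves": [
    {"jaw":0.093,"dx":0.0376,"dy":-0.0335},
    {"dx":0.0376,"dy":-0.0335},
    {"dx":0.0376,"dy":-0.0335},
    {"dx":0.0376,"dy":-0.0335},
    {"dx":0.0376,"dy":-0.0335},
    {"dx":0.0376,"dy":-0.0335},
    {"dx":0.0376,"dy":-0.0335},
    {"dx":0.0376,"dy":-0.0335}
  ]
}}

```text
invalid input at $.moves[0]: expected keys jaw, dx, dy, dz, yaw
```

{"op": "carry_out", "data": {
  "moves": [
    {"dx":0.0376,"dy":-0.0335},
    {"dx":0.0376,"dy":-0.0335},
    {"yaw":-0.186},
    {"yaw":-0.186},
    {"yaw":-0.186},
    {"yaw":-0.186},
    {"yaw":-0.186},
    {"yaw":-0.186}
  ]
}}

```text
invalid input at $.moves[0]: expected keys jaw, dx, dy, dz, yaw
```

{"op": "carry_out", "data": {
  "moves": [
    {"yaw":-0.186},
    {"yaw":-0.186},
    {"yaw":-0.186},
    {"yaw":-0.186},
    {"yaw":-0.186},
    {"yaw":-0.186},
    {"yaw":0}
  ]
}}

```text
invalid input at $.moves[0]: expected keys jaw, dx, dy, dz, yaw
```

```bash
cat >> h.py <<'E'
from scipy.spatial.transform import Rotation as Ro
def st():
    s=read_state();R=Ro.from_rotvec(s["orientation"]).as_matrix()
    print("t",round(s["t"],2),"tcp",np.round(s["tool_pos"],4),"yaw",round(np.arctan2(R[1,0],R[0,0]),3),"F",np.round(s["force"],1),"op",round(s["opening"],4),"q",np.round(s["q"],2));return s,R
E
python3 - <<'E'
from h import *
st();i=read_camera("wrist")[:,:,::-1]
cv2.imwrite("pics/w1raw.png",i);cv2.imwrite("pics/w1.png",cv2.resize(i,(800,500),interpolation=cv2.INTER_CUBIC))
np.save("w1view.npy",camera_model("wrist")["view"])
E
```

```text
t 0.1 tcp [ 0.1771 -0.5727  0.2177] yaw 0.3 F [-0.4  0.1 -0. ] op 0.0931 q [-1.36  0.13  1.49 -0.    1.52 -0.09]
```

View pics/w1.png

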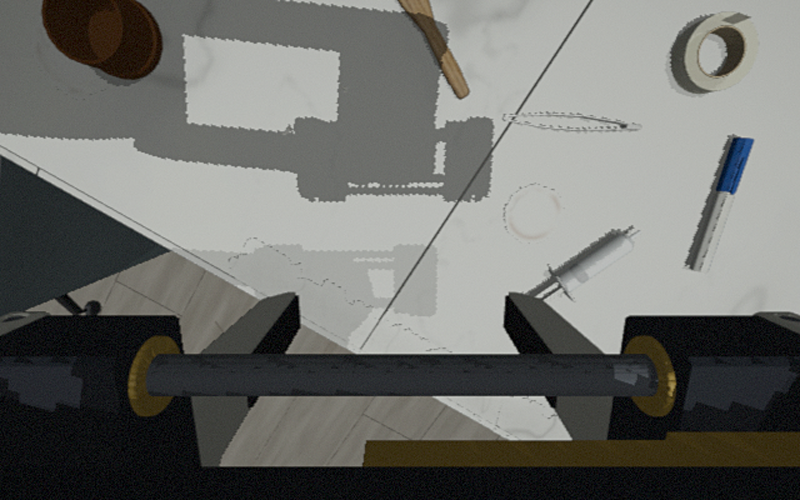

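{"op": "carry_out", "data": {
  "moves": [
    {"jaw":0.093,"dx":0.0376,"dy":-0.0335,"dz":0,"yaw":0},
    {"jaw":0.093,"dx":0.0376,"dy":-0.0335,"dz":0,"yaw":0},
    {"jaw":0.093,"dx":0.0376,"dy":-0.0335,"dz":0,"yaw":0},
    {"jaw":0.093,"dx":0.0376,"dy":-0.0335,"dz":0,"yaw":0},
    {"jaw":0.093,"dx":0.0376,"dy":-0.0335,"dz":0,"yaw":0},
    {"jaw":0.093,"dx":0.0376,"dy":-0.0335,"dz":0,"yaw":0},
    {"jaw":0.093,"dx":0.0376,"dy":-0.0335,"dz":0,"yaw":0},
    {"jaw":0.093,"dx":0.0376,"dy":-0.0335,"dz":0,"yaw":0}
  ]
}}

```text
t: 1.15
tool_pos: [0.3859, -0.2268, 0.2185]
orientation: [3.106, 0.469, 0.0]
force: [0.0, 0.0, 0.9]
opening: 0.0929
gripper_force: 0.0
```

{"op": "carry_out", "data": {
  "moves": [
    {"jaw":0.093,"dx":0.0376,"dy":-0.0335,"dz":0,"yaw":0},
    {"jaw":0.093,"dx":0.0376,"dy":-0.0335,"dz":0,"yaw":0},
    {"jaw":0.093,"dx":0,"dy":0,"dz":0,"yaw":0.182},
    {"jaw":0.093,"dx":0,"dy":0,"dz":0,"yaw":0.182},
    {"jaw":0.093,"dx":0,"dy":0,"dz":0,"yaw":0.182},
    {"jaw":0.093,"dx":0,"dy":0,"dz":0,"yaw":0.182},
    {"jaw":0.093,"dx":0,"dy":0,"dz":0,"yaw":0.182},
    {"jaw":0.093,"dx":0,"dy":0,"dz":0,"yaw":0}
  ]
}}

```text
t: 2.15
tool_pos: [0.4373, -0.1421, 0.2184]
orientation: [-2.997, 0.942, 0.001]
force: [-0.1, -0.8, 0.0]
opening: 0.0928
gripper_force: 0.0
```

Run:
```python
from h import *
st();np.save("w1view.npy",camera_model("wrist")["view"]);i=read_camera("wrist")[:,:,::-1]
cv2.imwrite("pics/w2raw.png",i);cv2.imwrite("pics/w2.png",cv2.resize(i,(800,500),interpolation=cv2.INTER_CUBIC))
```

```text
t 2.15 tcp [ 0.4373 -0.1421  0.2184] yaw -0.609 F [-0.1 -0.8  0. ] op 0.0928 q [-0.43 -0.26  1.86 -0.    1.54  1.75]
```

View pics/w2.png

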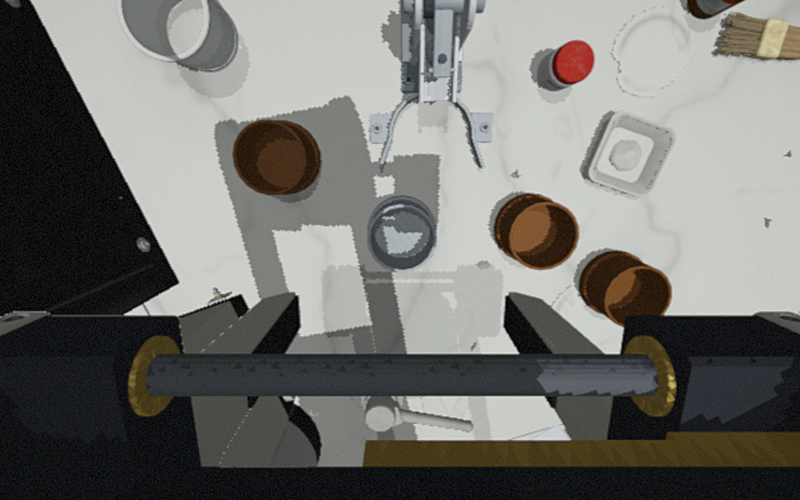

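The wrist view shows the jar's collar at about (402,232), the nest lip tips at (381,168) and (481,166), the chute lip end at row ~100 (cols 417–452), and brown jars at (276,157) and (538,233). The space around the jar is clear.

Run:
```python
from h import *
s,R=st();W=lambda u,v,z:onz("wrist",u/1.25,v/1.25,z)
a=W(381,168,.016);b=W(481,166,.016);jr=W(402,224,.048);jc=W(401,234,.005)
bL=W(276,170,.0);bR=W(530,215,0);lip=W(434,100,.062)
m=(a+b)[:2]/2;t=(a-b)[:2];print("tips",a,b,np.linalg.norm(t))
for name,ang in(("w",np.arctan2(t[0],-t[1])),):print("ang",ang)
th=2.535;y=np.array([np.cos(th),np.sin(th)]);x=np.array([y[1],-y[0]])
nest=m-.029*y;print("nest",nest)
for n,p in dict(jarrim=jr,jarcol=jc,bL=bL,bR=bR,lip=lip,tcp=s["tool_pos"],pad=np.array([.6447,-.3172])).items():
    r=p[:2]-nest;print(n,np.round(p,4),"fx",round(r@x,4),"fy",round(r@y,4))
```

```text
t 2.2 tcp [ 0.4374 -0.1421  0.2184] yaw -0.606 F [-0.1 -0.7  0.1] op 0.0929 q [-0.43 -0.26  1.86  0.    1.54  1.75]
tips [ 0.49618344 -0.16003845  0.016     ] [ 0.44496858 -0.23693342  0.016     ] 0.09238938443737062
ang 2.5540263897048345
nest [ 0.49440227 -0.215018  ]
jarrim [ 0.4466 -0.1492  0.048 ] fx 0.0269 fy 0.0768
jarcol [ 0.4329 -0.1386  0.005 ] fx 0.0277 fy 0.0941
bL [ 0.5525 -0.0748  0.    ] fx 0.1483 fy 0.0322
bR [ 0.3747 -0.2543  0.    ] fx -0.1005 fy 0.076
lip [ 0.5144 -0.2264  0.062 ] fx 0.002 fy -0.023
tcp [ 0.4374 -0.1421  0.2184] fx 0.0274 fy 0.0884
pad [ 0.6447 -0.3172] fx 0.0017 fy -0.1817
```

{"op": "carry_out", "data": {
  "moves": [
    {"jaw":0,"dx":0,"dy":-0.0325,"dz":0,"yaw":0},
    {"jaw":0,"dx":0,"dy":-0.0325,"dz":0,"yaw":0},
    {"jaw":0,"dx":0,"dy":0,"dz":0.04,"yaw":0},
    {"jaw":0,"dx":0,"dy":0,"dz":0.05,"yaw":0},
    {"jaw":0,"dx":0,"dy":0,"dz":0.05,"yaw":0},
    {"jaw":0,"dx":0,"dy":0,"dz":0,"yaw":0},
    {"jaw":0,"dx":0,"dy":0,"dz":0,"yaw":0}
  ]
}}

```text
t: 3.08
tool_pos: [0.4757, -0.0892, 0.0805]
orientation: [-2.997, 0.941, -0.003]
force: [0.4, 0.4, 0.4]
opening: 0.0279
gripper_force: 0.0
```

Run:
```python
from h import *
st();i=read_camera("wrist")[:,:,::-1]
cv2.imwrite("pics/w3.png",i)
```

```text
t 3.08 tcp [ 0.4757 -0.0892  0.0805] yaw -0.608 F [0.4 0.4 0.4] op 0.0279 q [-0.29 -0.07  1.96  0.    1.26  1.89]
```

View pics/w3.png

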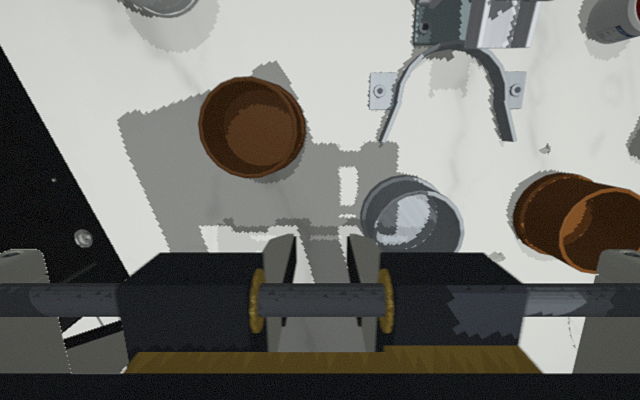

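The wrist view shows the U nest with tips at (382,143) and (511,140) and its back at about (446,47). The jar is at about (412,225), to the right of the closing fingers with clear space between them.

Run:
```python
from h import *
s,R=st();W=lambda u,v,z:onz("wrist",u,v,z)
a=W(382,143,.016);b=W(511,140,.016);print(np.linalg.norm(a-b));t=(a-b)[:2];print(np.arctan2(t[0],-t[1]))
m=(a+b)[:2]/2;th=2.535;y=np.array([np.cos(th),np.sin(th)]);x=np.array([y[1],-y[0]])
nest=m-.029*y;print("nest",nest)
o=np.array([.4944,-.215])
for n,p in dict(nest=nest,colL=W(361,211,.005),rimR=W(464,235,.048),back=W(446,47,.016),tcp=s["tool_pos"],pad=np.array([.6447,-.3172])).items():
    r=p[:2]-o;print(n,np.round(p[:2],4),"fx",round(r@x,4),"fy",round(r@y,4))
```

```text
t 3.12 tcp [ 0.4765 -0.0894  0.0813] yaw -0.609 F [-0.4 -0.6 -0.1] op 0.0236 q [-0.29 -0.07  1.96 -0.    1.26  1.89]
0.09415000584946497
2.5545892878402405
nest [ 0.49525109 -0.21392237]
nest [ 0.4953 -0.2139] fx 0.0014 fy -0.0001
colL [ 0.4598 -0.1168] fx 0.0609 fy 0.0844
rimR [ 0.4185 -0.167 ] fx -0.0038 fy 0.0898
back [ 0.527  -0.2283] fx 0.0076 fy -0.0343
tcp [ 0.4765 -0.0894] fx 0.093 fy 0.0863
pad [ 0.6447 -0.3172] fx 0.0017 fy -0.1817
```

{"op": "carry_out", "data": {
  "moves": [
    {"jaw":0,"dx":0,"dy":0,"dz":0.04,"yaw":0},
    {"jaw":0,"dx":0,"dy":0,"dz":0.034,"yaw":0},
    {"jaw":0,"dx":0,"dy":0,"dz":0,"yaw":0}
  ]
}}

```text
t: 3.5
tool_pos: [0.4741, -0.0887, 0.0045]
orientation: [2.997, -0.943, -0.003]
force: [0.6, 0.3, 0.0]
opening: 0.0006
gripper_force: 0.0
```

{"op": "carry_out", "data": {
  "moves": [
    {"jaw":0,"dx":0,"dy":0.008,"dz":-0.002,"yaw":0},
    {"jaw":0,"dx":0,"dy":0.006,"dz":0,"yaw":0},
    {"jaw":0,"dx":0,"dy":0.006,"dz":0,"yaw":0},
    {"jaw":0,"dx":0,"dy":0.006,"dz":0,"yaw":0},
    {"jaw":0,"dx":0,"dy":0.006,"dz":0,"yaw":0},
    {"jaw":0,"dx":0,"dy":0.006,"dz":0,"yaw":0},
    {"jaw":0,"dx":0,"dy":0.002,"dz":0,"yaw":0},
    {"jaw":0,"dx":0,"dy":0,"dz":0,"yaw":0}
  ]
}}

```text
t: 4.5
tool_pos: [0.4515, -0.1218, 0.0064]
orientation: [2.996, -0.944, -0.001]
force: [1.3, -0.2, 0.3]
opening: 0.0007
gripper_force: 0.7
```

Run:
```python
from h import *
st()
for c,(r0,r1,c0,c1) in(("top",(140,240,200,340)),):
    i=read_camera(c)[:,:,::-1];cv2.imwrite("pics/t4raw.png",i);cv2.imwrite("pics/t4.png",cv2.resize(i[r0:r1,c0:c1],None,fx=5,fy=5))
i=read_camera("wrist")[:,:,::-1];cv2.imwrite("pics/w4.png",i)
```

```text
t 4.5 tcp [ 0.4515 -0.1218  0.0064] yaw -0.61 F [ 1.3 -0.2  0.3] op 0.0007 q [-0.37 -0.01  2.04 -0.    1.11  1.81]
```

View pics/w4.png

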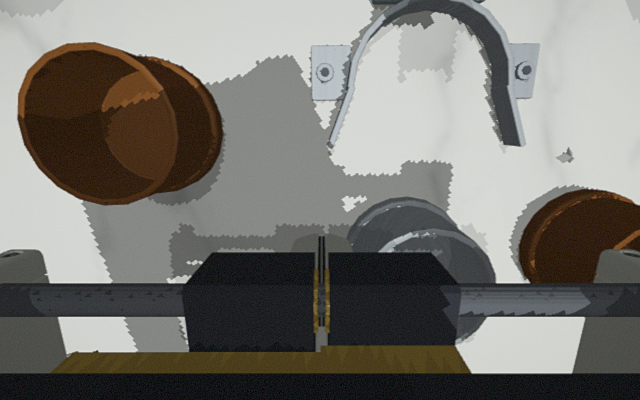

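The wrist view shows the jar's collar with its left edge at about (350,243) and far edge at about (400,197). The nest tips are at (331,145) and (513,145).

```bash
cat >> h.py <<'E'
NEST=np.array([.495,-.2145]);TH=2.54
def F(p):
    y=np.array([np.cos(TH),np.sin(TH)]);x=np.array([y[1],-y[0]]);r=np.array(p)[:2]-NEST;return np.round([r@x,r@y],4)
E
python3 - <<'E'
from h import *
s,_=st();W=lambda u,v,z:F(onz("wrist",u,v,z))
a,b=W(331,145,.016),W(513,145,.016)
print("tips",a,b,(a+b)/2,"colL",W(350,243,.01),"far",W(400,197,.01),"rimfar",W(430,230,.048),"rimR",W(496,275,.048),"tcp",F(s["tool_pos"]))
E
```

```text
t 4.6 tcp [ 0.4513 -0.1216  0.0062] yaw -0.61 F [ 0.7 -0.5  0.6] op 0.0002 q [-0.37 -0.    2.04 -0.    1.11  1.81]
tips [0.0466 0.0291] [-0.0437  0.03  ] [0.00145 0.02955] colL [0.0359 0.0833] far [0.0094 0.0573] rimfar [0.0058 0.0629] rimR [-0.0248  0.0841] tcp [0.0518 0.0886]
```

View pics/t4.png

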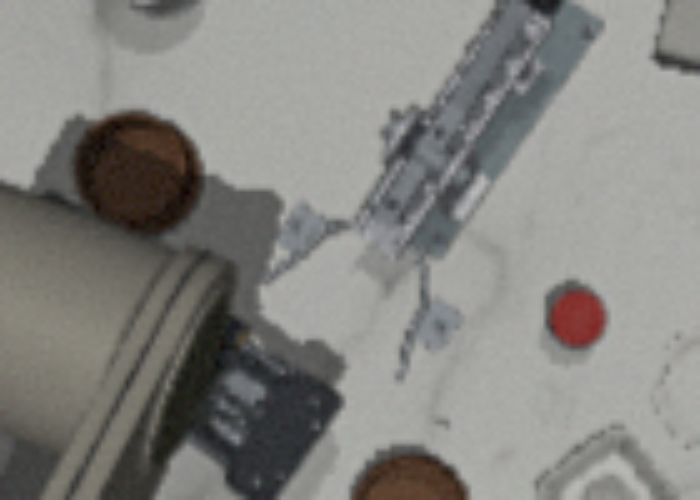

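{"op": "carry_out", "data": {
  "moves": [
    {"jaw":0,"dx":0,"dy":-0.008,"dz":0,"yaw":0},
    {"jaw":0.03,"dx":0,"dy":-0.004,"dz":-0.055,"yaw":0},
    {"jaw":0.03,"dx":0,"dy":0,"dz":-0.025,"yaw":0},
    {"jaw":0.03,"dx":-0.033,"dy":0.031,"dz":0,"yaw":0},
    {"jaw":0.03,"dx":-0.033,"dy":0.031,"dz":0,"yaw":0},
    {"jaw":0.03,"dx":0,"dy":0,"dz":0.05,"yaw":0},
    {"jaw":0.03,"dx":0,"dy":0,"dz":0.03,"yaw":0},
    {"jaw":0.03,"dx":0,"dy":0,"dz":0,"yaw":0}
  ]
}}

```text
t: 5.6
tool_pos: [0.3666, -0.1234, 0.0044]
orientation: [-2.996, 0.943, 0.009]
force: [-0.2, -0.3, 0.2]
opening: 0.0297
gripper_force: 0.0
```

Run:
```python
from h import *
s,_=st();print(F(s["tool_pos"]))
i=read_camera("wrist")[:,:,::-1];cv2.imwrite("pics/w5.png",i)
```

```text
t 5.6 tcp [ 0.3666 -0.1234  0.0044] yaw -0.61 F [-0.2 -0.3  0.2] op 0.0297 q [-0.46 -0.24  2.26 -0.    1.13  1.72]
[0.0025 0.1574]
```

View pics/w5.png

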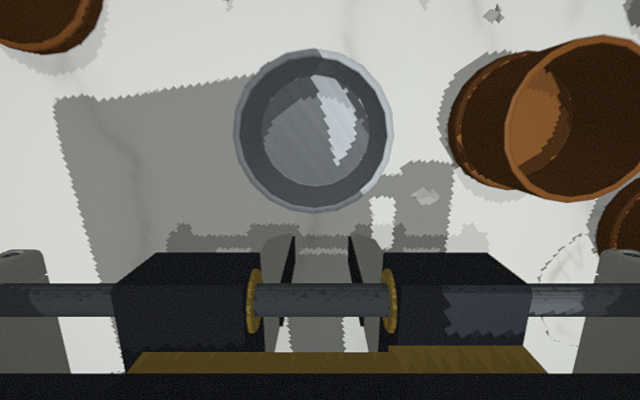

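The jar's rim is centred at (314,131) and the finger midline is at col ~321, so the jar sits about 3 mm to the left. That is good enough for a two-finger push.

{"op": "carry_out", "data": {
  "moves": [
    {"jaw":0.03,"dx":0.02,"dy":0.001,"dz":-0.002,"yaw":0},
    {"jaw":0.03,"dx":0.009,"dy":0,"dz":0,"yaw":0},
    {"jaw":0.03,"dx":0.009,"dy":0,"dz":0,"yaw":0},
    {"jaw":0.03,"dx":0.009,"dy":0,"dz":0,"yaw":0},
    {"jaw":0.03,"dx":0.009,"dy":0,"dz":0,"yaw":0},
    {"jaw":0.03,"dx":0.009,"dy":0,"dz":0,"yaw":0},
    {"jaw":0.03,"dx":0.009,"dy":0,"dz":0,"yaw":0},
    {"jaw":0.03,"dx":0,"dy":0,"dz":0,"yaw":0}
  ]
}}

```text
t: 6.65
tool_pos: [0.4304, -0.1684, 0.0101]
orientation: [2.997, -0.944, 0.002]
force: [-1.6, 0.9, 8.1]
opening: 0.0301
gripper_force: 4.7
```

Run:
```python
from h import *
s,_=st();print(F(s["tool_pos"]))
i=read_camera("wrist")[:,:,::-1];cv2.imwrite("pics/w6.png",i)
```

```text
t 6.65 tcp [ 0.4304 -0.1684  0.0101] yaw -0.61 F [-1.6  0.9  8.1] op 0.0301 q [-0.48 -0.03  2.06  0.    1.11  1.7 ]
[0.0014 0.0794]
```

View pics/w6.png

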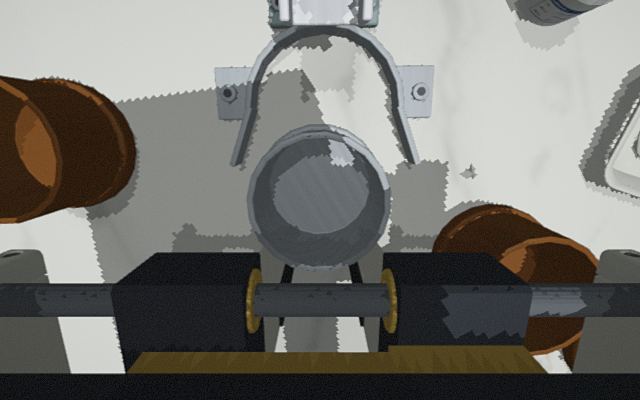

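The jar is centred between the nest lips: its rim midline is at col ~320 and the tips are at (235,163) and (413,163). The fingertips have ridden onto the collar (TCP z 10 mm, 8 N upward). I'll lift them clear of it and push on the wall just above the collar.

{"op": "carry_out", "data": {
  "moves": [
    {"jaw":0.03,"dx":-0.003,"dy":0,"dz":-0.007,"yaw":0},
    {"jaw":0.03,"dx":0.003,"dy":0,"dz":0,"yaw":0},
    {"jaw":0.03,"dx":0.006,"dy":0,"dz":0,"yaw":0},
    {"jaw":0.03,"dx":0.006,"dy":0,"dz":0,"yaw":0},
    {"jaw":0.03,"dx":0.006,"dy":0,"dz":0,"yaw":0},
    {"jaw":0.03,"dx":0.006,"dy":0,"dz":0,"yaw":0},
    {"jaw":0.03,"dx":0.006,"dy":0,"dz":0,"yaw":0},
    {"jaw":0.03,"dx":0,"dy":0,"dz":0,"yaw":0}
  ]
}}

```text
t: 7.7
tool_pos: [0.4544, -0.1858, 0.0156]
orientation: [2.996, -0.944, 0.001]
force: [0.5, 0.4, 1.0]
opening: 0.0299
gripper_force: 0.0
```

Run:
```python
from h import *
s,_=st();print(F(s["tool_pos"]))
```

```text
t 7.7 tcp [ 0.4544 -0.1858  0.0156] yaw -0.61 F [0.5 0.4 1. ] op 0.0299 q [-0.49  0.04  1.98 -0.    1.12  1.69]
[0.0007 0.0497]
```

{"op": "carry_out", "data": {
  "moves": [
    {"jaw":0.03,"dx":0.003,"dy":0,"dz":0.002,"yaw":0},
    {"jaw":0.03,"dx":0.003,"dy":0,"dz":0,"yaw":0},
    {"jaw":0.03,"dx":0.003,"dy":0,"dz":0,"yaw":0},
    {"jaw":0.03,"dx":0.002,"dy":0,"dz":0,"yaw":0},
    {"jaw":0.03,"dx":0,"dy":0,"dz":0,"yaw":0}
  ]
}}

```text
t: 8.32
tool_pos: [0.463, -0.1917, 0.0136]
orientation: [2.996, -0.944, 0.001]
force: [-0.4, -0.6, -0.1]
opening: 0.0301
gripper_force: 0.2
```

{"op": "carry_out", "data": {
  "moves": [
    {"jaw":0.03,"dx":0.002,"dy":0,"dz":0,"yaw":0},
    {"jaw":0.03,"dx":0.002,"dy":0,"dz":0,"yaw":0},
    {"jaw":0.03,"dx":0,"dy":0,"dz":0,"yaw":0}
  ]
}}

```text
t: 8.7
tool_pos: [0.4652, -0.1935, 0.0135]
orientation: [-2.996, 0.943, 0.003]
force: [-5.7, 2.4, 3.8]
opening: 0.0302
gripper_force: 3.2
```

{"op": "carry_out", "data": {
  "moves": [
    {"jaw":0.03,"dx":0.002,"dy":0,"dz":-0.001,"yaw":0},
    {"jaw":0.03,"dx":0,"dy":0,"dz":0,"yaw":0}
  ]
}}

```text
t: 8.95
tool_pos: [0.4656, -0.194, 0.0138]
orientation: [-2.996, 0.943, 0.008]
force: [-9.2, 4.9, 4.7]
opening: 0.03
gripper_force: 4.9
```

Run:
```python
from h import *
s,_=st();print(F(s["tool_pos"]))
i=read_camera("wrist")[:,:,::-1];cv2.imwrite("pics/w7.png",i)
```

```text
t 8.95 tcp [ 0.4656 -0.194   0.0138] yaw -0.61 F [-9.2  4.9  4.7] op 0.03 q [-0.5   0.08  1.93 -0.    1.13  1.68]
[0.0003 0.0359]
```

View pics/w7.png

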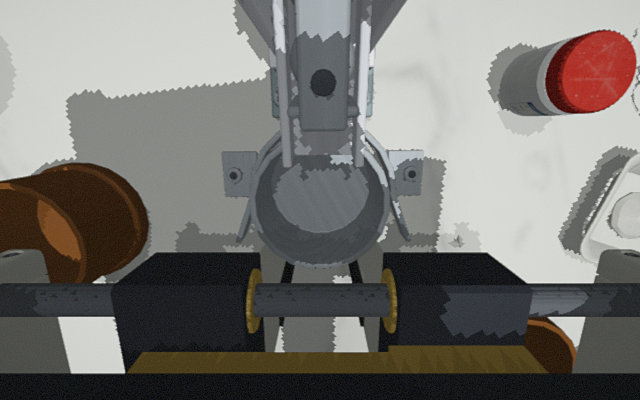

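The jar is against the stop: 2 mm commanded gave 0.6 mm of motion with the force rising to 10 N. The picture shows it under the lip between the U's arms, at (322,205). Next I'll back off and measure the pad and the shelf corner numerically, with no more pictures.

{"op": "carry_out", "data": {
  "moves": [
    {"jaw":0.03,"dx":-0.006,"dy":0,"dz":0,"yaw":0},
    {"jaw":0.03,"dx":-0.02,"dy":0,"dz":0,"yaw":0},
    {"jaw":0.0,"dx":-0.02,"dy":0,"dz":-0.05,"yaw":0},
    {"jaw":0.0,"dx":0,"dy":0,"dz":-0.06,"yaw":0},
    {"jaw":0.0,"dx":0,"dy":0,"dz":-0.06,"yaw":0},
    {"jaw":0.0,"dx":0,"dy":0,"dz":-0.06,"yaw":0},
    {"jaw":0.0,"dx":0,"dy":0,"dz":0,"yaw":0}
  ]
}}

```text
t: 9.88
tool_pos: [0.4332, -0.1702, 0.2514]
orientation: [2.994, -0.943, 0.019]
force: [-0.4, 0.5, -0.4]
opening: 0.0006
gripper_force: 0.0
```

Run:
```python
from h import *
s,_=st()
print("shelf tri", tri("top",(334,150),"scene",(445,48)))
i=cv2.imread("pics/top0.png");g=i[110:150,290:335].max(2)
m=(g<60).astype(np.uint8);n,l,stt,c=cv2.connectedComponentsWithStats(m)
for k in range(1,n):
    if stt[k,4]>30:
        u,v=c[k]+[290,110];p=onz("top",u,v,.155);print(stt[k],u,v,p,F(p))
i=read_camera("wrist");g=i.max(2)
m=(g[:230]<60).astype(np.uint8);n,l,stt,c=cv2.connectedComponentsWithStats(m)
for k in range(1,n):
    if stt[k,4]>150:
        p=onz("wrist",*c[k],.155);print("w",stt[k],c[k],p,F(p))
for z in(.2,.3,.4,.5,.6,.8): print(z,onz("top",334,150,z),onz("top",340,92,z)[:2],proj("scene",onz("top",334,150,z)))
```

```text
t 9.88 tcp [ 0.4332 -0.1702  0.2514] yaw -0.61 F [-0.4  0.5 -0.4] op 0.0006 q [-0.48 -0.27  1.81  0.    1.59  1.7 ]
shelf tri (array([ 0.60816633, -0.46183688,  0.4691991 ]), np.float64(0.22299409358961458))
[  9  16  17  17 169] 307.3313609467456 134.0 [ 0.64334662 -0.31688948  0.155     ] [-0.0005 -0.1803]
w [    0     0   139   230 17997] [ 46.86464411 144.69394899] [ 0.60540592 -0.01618174  0.155     ] [0.226  0.0212]
w [524   0  48  32 556] [545.7823741    9.35791367] [ 0.46146094 -0.39437552  0.155     ] [-0.1673 -0.0742]
w [180 115  43  49 981] [196.16717635 136.77777778] [ 0.53998166 -0.12062732  0.155     ] [0.1028 0.016 ]
w [211 114  32  51 489] [231.58691207 140.27607362] [ 0.52122464 -0.14252476  0.155     ] [0.0742 0.0191]
w [373 168  35  40 259] [383.76447876 181.49420849] [ 0.42091647 -0.22624741  0.155     ] [-0.0516  0.0544]
w [385 175  41  43 594] [411.71717172 201.12457912] [ 0.39274427 -0.23678037  0.155     ] [-0.0762  0.0717]
w [439 210  42  20 396] [455.72474747 219.10353535] [ 0.35697099 -0.25983377  0.155     ] [-0.1155  0.0881]
0.2 [ 0.59461088 -0.38223221  0.2       ] [ 0.73816726 -0.39659749] [356.72380549 171.8785993 ]
0.3 [ 0.57610618 -0.37720314  0.3       ] [ 0.70592954 -0.39019419] [350.46727349 133.50116827]
0.4 [ 0.55760147 -0.37217406  0.4       ] [ 0.67369182 -0.38379089] [343.55288132  91.08843726]
0.5 [ 0.53909677 -0.36714499  0.5       ] [ 0.64145409 -0.37738759] [335.87111251  43.96863465]
0.6 [ 0.52059206 -0.36211591  0.6       ] [ 0.60921637 -0.37098429] [327.28671358  -8.68788139]
0.8 [ 0.48358266 -0.35205776  0.8       ] [ 0.54474093 -0.35817769] [ 306.68892395 -135.03427437]
```

Run:
```python
from h import *
i=cv2.imread("pics/top0.png");h=cv2.cvtColor(i,cv2.COLOR_BGR2GRAY).astype(int);pts=[]
for u in range(215,325,5):
    col=h[60:150,u];g=np.diff(col);v=60+np.argmax(g[:70])+1
    pts.append((u,v,*onz("top",u,v,0)[:2]))
P=np.array(pts);print(P[::5].round(3))
k=np.median(np.diff(P[:,2])/np.diff(P[:,3]));c=np.polyfit(P[:,3],P[:,2],1);r=P[:,2]-np.polyval(c,P[:,3]);P=P[abs(r)<.01];c=np.polyfit(P[:,3],P[:,2],1)
n=np.array([1,-c[0]])/np.hypot(1,c[0]);d=n@[np.polyval(c,0),0];pad=np.array([.6433,-.3169])
print("normal",n,"dist pad-wall",d-n@pad)
for nm,p in dict(cyl=(399,247),bottle=(425,262)).items():
    q=onz("scene",*p,0);print(nm,q,F(q),"to pad",q[:2]-pad)
for nm,b,t in(("cyl",(399,247),(401,197)),("bottle",(425,262),(428,208))):
    q=onz("scene",*b,0);o,dd=ray("scene",*t);s=np.linalg.norm((q-o)[:2])/np.linalg.norm(dd[:2]);print(nm,"top z",(o+s*dd)[2])
```

```text
[[ 2.15e+02  8.70e+01  8.14e-01 -4.60e-02]
 [ 2.40e+02  9.40e+01  7.94e-01 -1.19e-01]
 [ 2.65e+02  1.01e+02  7.74e-01 -1.92e-01]
 [ 2.90e+02  1.08e+02  7.54e-01 -2.64e-01]
 [ 3.15e+02  1.15e+02  7.34e-01 -3.37e-01]]
normal [ 0.9655519  -0.26021054] dist pad-wall 0.09346076881434084
cyl [ 0.65925361 -0.48038804  0.        ] [-0.1262 -0.2859] to pad [ 0.01595361 -0.16348804]
bottle [ 6.47531596e-01 -5.70861666e-01  5.55111512e-17] [-0.2075 -0.3274] to pad [ 0.0042316  -0.25396167]
cyl top z 0.1422541856001185
bottle top z 0.14349187570822036
```

{"op": "carry_out", "data": {
  "moves": [
    {"jaw":0,"dx":0,"dy":0,"dz":0,"yaw":-0.183},
    {"jaw":0,"dx":0,"dy":0,"dz":0,"yaw":-0.183},
    {"jaw":0,"dx":0,"dy":0,"dz":0,"yaw":-0.183},
    {"jaw":0,"dx":0,"dy":0,"dz":0,"yaw":-0.183},
    {"jaw":0,"dx":0,"dy":0,"dz":0,"yaw":-0.183},
    {"jaw":0,"dx":0,"dy":0,"dz":0,"yaw":-0.183},
    {"jaw":0,"dx":0,"dy":0,"dz":0,"yaw":-0.183},
    {"jaw":0,"dx":0,"dy":0,"dz":0,"yaw":-0.183}
  ]
}}

```text
t: 10.92
tool_pos: [0.4294, -0.1683, 0.2426]
orientation: [-2.854, -1.309, 0.002]
force: [0.3, 0.8, -0.2]
opening: 0.0007
gripper_force: 0.0
```

{"op": "carry_out", "data": {
  "moves": [
    {"jaw":0,"dx":0,"dy":0,"dz":0,"yaw":-0.183},
    {"jaw":0,"dx":0,"dy":0,"dz":0,"yaw":-0.183},
    {"jaw":0,"dx":0,"dy":0,"dz":0,"yaw":-0.183},
    {"jaw":0,"dx":0,"dy":0,"dz":0,"yaw":-0.183},
    {"jaw":0,"dx":0,"dy":0,"dz":0,"yaw":-0.183},
    {"jaw":0,"dx":0,"dy":0,"dz":0,"yaw":-0.183},
    {"jaw":0,"dx":0,"dy":0,"dz":0,"yaw":-0.183},
    {"jaw":0,"dx":0,"dy":0,"dz":0,"yaw":-0.183}
  ]
}}

```text
t: 11.92
tool_pos: [0.4294, -0.1683, 0.2426]
orientation: [-1.248, -2.88, -0.0]
force: [-0.6, -0.6, -0.7]
opening: 0.0004
gripper_force: 0.0
```

{"op": "carry_out", "data": {
  "moves": [
    {"jaw":0,"dx":0,"dy":0,"dz":0,"yaw":-0.183},
    {"jaw":0,"dx":0,"dy":0,"dz":0,"yaw":-0.183},
    {"jaw":0,"dx":0,"dy":0,"dz":0,"yaw":-0.183},
    {"jaw":0,"dx":0,"dy":0,"dz":0,"yaw":0}
  ]
}}

```text
t: 12.42
tool_pos: [0.4294, -0.1683, 0.243]
orientation: [-0.432, -3.11, -0.001]
force: [0.1, -0.3, -0.7]
opening: 0.0006
gripper_force: 0.0
```

Run:
```python
from h import *
s,R=st();i=read_camera("top")[:,:,::-1];cv2.imwrite("pics/t8.png",i)
# pad again from top + scene
g=i[110:150,290:335].max(2);n,l,stt,c=cv2.connectedComponentsWithStats((g<60).astype(np.uint8))
for k in range(1,n):
    if stt[k,4]>30:print(stt[k],F(onz("top",*(c[k]+[290,110]),.155)))
d=np.array([.6433,-.3169,.165])-s["tool_pos"];print("tool delta",R.T@d)
# jar rim check: bright ring position by hough near expected
print(proj("top",[*NEST,.048]))
```

```text
t 12.43 tcp [ 0.4294 -0.1683  0.243 ] yaw 2.866 F [ 0.1 -0.3 -0.7] op 0.0006 q [-0.48 -0.26  1.82  0.    1.59 -1.78]
[  9  16  17  17 171] [-0.0004 -0.18  ]
tool delta [-0.24642345 -0.08476014  0.07742393]
[270.05755959 195.53450125]
```

{"op": "carry_out", "data": {
  "moves": [
    {"jaw":0,"dx":-0.041,"dy":-0.0142,"dz":0,"yaw":0},
    {"jaw":0,"dx":-0.041,"dy":-0.0142,"dz":0,"yaw":0},
    {"jaw":0,"dx":-0.041,"dy":-0.0142,"dz":0,"yaw":0},
    {"jaw":0,"dx":-0.041,"dy":-0.0142,"dz":0,"yaw":0},
    {"jaw":0,"dx":-0.041,"dy":-0.0142,"dz":0,"yaw":0},
    {"jaw":0,"dx":-0.041,"dy":-0.0142,"dz":0,"yaw":0},
    {"jaw":0,"dx":0,"dy":0,"dz":0.05,"yaw":0},
    {"jaw":0,"dx":0,"dy":0,"dz":0,"yaw":0}
  ]
}}

```text
t: 13.48
tool_pos: [0.6407, -0.3158, 0.1873]
orientation: [-0.434, -3.101, -0.007]
force: [-0.4, -0.1, -0.3]
opening: 0.0003
gripper_force: 0.0
```

Run:
```python
from h import *
s,R=st();print(F(s["tool_pos"]))
i=read_camera("wrist");cv2.imwrite("pics/w9.png",i[:,:,::-1])
th=TH;y=np.array([np.cos(th),np.sin(th),0]);print("away from pivot in tool",R.T@-y)
print("tool delta",R.T@(np.array([.6433,-.3169,.156])-s["tool_pos"]))
# jar check: dark/light edges: project nest rim ring and compare with a Hough circle
g=cv2.medianBlur(cv2.cvtColor(i,cv2.COLOR_RGB2GRAY),3);print("exp rim",proj("wrist",[*NEST,.048]))
```

```text
t 13.47 tcp [ 0.6407 -0.3158  0.1873] yaw 2.863 F [-0.4 -0.1 -0.3] op 0.0003 q [-0.53  0.47  1.14  0.    1.54 -1.82]
[-0.001  -0.1774]
away from pivot in tool [-0.94816204 -0.31757506 -0.01161103]
tool delta [-0.00314106 -0.00048611  0.03125965]
exp rim [386.17037254   7.84894903]
```

{"op": "carry_out", "data": {
  "moves": [
    {"jaw":0,"dx":0,"dy":0,"dz":0.025,"yaw":0},
    {"jaw":0,"dx":-0.0015,"dy":-0.0005,"dz":0.0075,"yaw":0},
    {"jaw":0,"dx":-0.0015,"dy":-0.0005,"dz":0.0075,"yaw":0},
    {"jaw":0,"dx":-0.0015,"dy":-0.0005,"dz":0.0075,"yaw":0},
    {"jaw":0,"dx":-0.0015,"dy":-0.0005,"dz":0.0075,"yaw":0},
    {"jaw":0,"dx":-0.0015,"dy":-0.0005,"dz":0.0075,"yaw":0},
    {"jaw":0,"dx":-0.0015,"dy":-0.0005,"dz":0.0065,"yaw":0},
    {"jaw":0,"dx":0,"dy":0,"dz":0,"yaw":0}
  ]
}}

```text
t: 14.52
tool_pos: [0.6524, -0.3233, 0.1261]
orientation: [0.43, 3.11, -0.001]
force: [1.8, -1.2, 6.4]
opening: 0.0003
gripper_force: 3.4
```

{"op": "carry_out", "data": {
  "moves": [
    {"jaw":0,"dx":-0.001,"dy":0,"dz":0.004,"yaw":0},
    {"jaw":0,"dx":0,"dy":0,"dz":0.003,"yaw":0},
    {"jaw":0,"dx":0,"dy":0,"dz":0,"yaw":0}
  ]
}}

```text
t: 14.9
tool_pos: [0.6532, -0.3237, 0.1206]
orientation: [0.43, 3.11, -0.002]
force: [-0.2, -0.7, 10.2]
opening: 0.0002
gripper_force: 5.3
```

{"op": "carry_out", "data": {
  "moves": [
    {"jaw":0,"dx":0,"dy":0,"dz":0.003,"yaw":0},
    {"jaw":0,"dx":0,"dy":0,"dz":0,"yaw":0},
    {"jaw":0,"dx":0,"dy":0,"dz":0,"yaw":0},
    {"jaw":0,"dx":0,"dy":0,"dz":0,"yaw":0},
    {"jaw":0,"dx":0,"dy":0,"dz":0,"yaw":0},
    {"jaw":0,"dx":0,"dy":0,"dz":0,"yaw":0},
    {"jaw":0,"dx":0,"dy":0,"dz":0,"yaw":0},
    {"jaw":0,"dx":0,"dy":0,"dz":0,"yaw":0}
  ]
}}

```text
t: 15.9
tool_pos: [0.6534, -0.3239, 0.1198]
orientation: [0.43, 3.109, -0.003]
force: [-5.9, 1.4, 21.6]
opening: 0.0007
gripper_force: 10.3
```

Run:
```python
from h import *
s,R=st()
i=read_camera("top");a=cv2.imread("pics/t8.png")[:,:,::-1]
cv2.imwrite("pics/t9.png",i[:,:,::-1])
# jar interior, visible part: change vs before the press
u,v=proj("top",[*NEST,.03]).round().astype(int);print(u,v)
d=np.abs(i.astype(int)-a).sum(2)
print("before\n",a.max(2)[v-4:v+16:2,u-16:u+12:2]);print("now\n",i.max(2)[v-4:v+16:2,u-16:u+12:2])
```

```text
t 15.9 tcp [ 0.6534 -0.3239  0.1198] yaw 2.867 F [-5.9  1.4 21.6] op 0.0007 q [-0.53  0.53  1.18 -0.    1.43 -1.83]
271 196
before
 [[ 90  69  70  63  52 130 128 135  71  53  60 108 124 100]
 [ 66  84  82  44  78  79  71  71  81  77  57  55  62 108]
 [ 93 100  79  49 105 107  82  82  81  83  83  57  63 116]
 [ 88 100  80  50 151 143 139  79  81  88  81  64  73  81]
 [ 62 101  71  60 144 148 125  78  79  82  82  82  90  87]
 [ 58  94  67 103  77 131  82  80  83  79  82  81  94 114]
 [ 69 102  93 141 127  93  78  83  84  83  81  57  97 126]
 [ 65  84  93  97 129 110  69  76  77  70  43  72 147  98]
 [102  89  78  61  62  64  63  53  51  57  51 162 177 125]
 [ 34  49  42  97  92  87  43  58  55  53  48  92 126 126]]
now
 [[ 66  51  99 108 109 107 104  76 134 137 119 111 144 140]
 [ 76  72  63  70 104 107  85 124 135 127  69 137 144 127]
 [112 100  66  62  61 102  86 130 135  92 120 137 135  64]
 [109 109 102  74  56  53 122 130 125  78 137 136 111  55]
 [106 104 102  99  79  74 125 121  71 126 130 127  61  53]
 [108 104  99  96  89 110 118 112  78 124 130  95  49  56]
 [109 101  97  93  88 116 116  55 121 122 121  58  57  77]
 [108 102 100  87  82 112 102  78 120 122  84  51  63  79]
 [105  99  97  85  83 110  51 111 113 110  52  50 122 122]
 [100 102  94  82  79  94  73 107 111  77  44  88 154 120]]
```

The firm stop has been reached (22 N, with z barely changing). I'll hold a little longer, then let the rocker rise.

{"op": "carry_out", "data": {
  "moves": [
    {"jaw":0,"dx":0,"dy":0,"dz":0,"yaw":0},
    {"jaw":0,"dx":0,"dy":0,"dz":0,"yaw":0},
    {"jaw":0,"dx":0,"dy":0,"dz":0,"yaw":0},
    {"jaw":0,"dx":0,"dy":0,"dz":-0.01,"yaw":0},
    {"jaw":0,"dx":0.002,"dy":0.0005,"dz":-0.02,"yaw":0},
    {"jaw":0,"dx":0.002,"dy":0.0005,"dz":-0.02,"yaw":0},
    {"jaw":0,"dx":0,"dy":0,"dz":-0.04,"yaw":0},
    {"jaw":0,"dx":0,"dy":0,"dz":-0.04,"yaw":0}
  ]
}}

```text
t: 16.95
tool_pos: [0.6483, -0.3205, 0.2467]
orientation: [-0.43, -3.111, -0.001]
force: [-0.2, -0.7, -0.5]
opening: 0.0005
gripper_force: 0.0
```

{"op": "carry_out", "data": {
  "moves": [
    {"jaw":0,"dx":0.035,"dy":0.0,"dz":0,"yaw":0},
    {"jaw":0,"dx":0.04,"dy":0,"dz":0,"yaw":0},
    {"jaw":0,"dx":0.04,"dy":0,"dz":0,"yaw":0},
    {"jaw":0,"dx":0.04,"dy":0,"dz":0,"yaw":0},
    {"jaw":0,"dx":0.04,"dy":0.02,"dz":0,"yaw":0},
    {"jaw":0,"dx":0.03,"dy":0.04,"dz":0,"yaw":0},
    {"jaw":0,"dx":0.03,"dy":0.04,"dz":0,"yaw":0},
    {"jaw":0,"dx":0,"dy":0,"dz":0,"yaw":0}
  ]
}}

```text
t: 17.95
tool_pos: [0.4297, -0.1531, 0.2463]
orientation: [0.426, 3.112, 0.001]
force: [0.7, -0.6, -0.4]
opening: 0.0003
gripper_force: 0.0
```

Run:
```python
from h import *
s,R=st();print(F(s["tool_pos"]),"nest in wrist",proj("wrist",[*NEST,.01]),"top",proj("top",[*NEST,.01]))
i=read_camera("top")[:,:,::-1];cv2.imwrite("pics/t10.png",i)
j=read_camera("scene")[:,:,::-1];cv2.imwrite("pics/s10.png",j)
g=i[110:150,290:335].max(2);n,l,stt,c=cv2.connectedComponentsWithStats((g<60).astype(np.uint8))
for k in range(1,n):
    if stt[k,4]>30:print("pad",stt[k],F(onz("top",*(c[k]+[290,110]),.155)))
a=cv2.imread("pics/t8.png").max(2);u,v=proj("top",[*NEST,.03]).round().astype(int)
print("now\n",i.max(2)[v-4:v+16,u-14:u+12])
```

```text
t 17.95 tcp [ 0.4297 -0.1531  0.2463] yaw 2.869 F [ 0.7 -0.6 -0.4] op 0.0003 q [-0.46 -0.28  1.83  0.    1.59 -1.75]
[0.0137 0.0886] nest in wrist [291.18228178 235.60032529] top [271.33606528 196.5904802 ]
pad [  9  16  17  17 168] [-0.0004 -0.18  ]
now
 [[ 70  63  90 120  69  57  93 114 100  73  68  60  71  77  93 105 114 107
  103  82  94 124 128 129 105 132]
 [ 55  72  90 112  58  56 100  99  74  70  62  59  59  54  53  60  78 103
  100  98 101 121 118 110  99 129]
 [ 78  91  81  71  45  44  63  67  71  75  63  63  62  65  58  49  50  73
  107 110 121 125 118  99 111  98]
 [102  95  70  54  43  53  54  62  63  66  57  65  69  82  77  61  61  82
  122 121 116 118 121 117 109  81]
 [138 122  93  57  44  67  62  59  51  59  56  68  80  83  78  81  82 108
  144 129 117 123 124 108 114  78]
 [177 169 121  75  54  85  78  55  49  52  57  76  76  83  80  86  91 129
  145 140 120 128 135  92 105  85]
 [177 167 142 110  62  99  81  62  60  58  61  74  73  77  75  80  97 145
  145 141 130 133 123  95  85  85]
 [173 168 144 130  70  85  80  74  66  64  66  64  59  68  84  76  97 147
  142 1
[... 636 characters left out ...]
88 106 103
  104  89  74  98 116 128 150 140]
 [160 161 162 149  73  63  69  60  59  70  70  71  74  69  74  90 128  95
   66  87  96 115 144 159  97 119]
 [ 97 107 111  95  70  66  69  67  62  55  64  60  55  63  84  95  98  86
   87 112 119 140 177 159  91 112]
 [ 85  85  96  89  66  52  53  57  65  65  62  54  57  80 121 128 135 117
  107 122 155 176 171 153 123 116]
 [ 65  70  77  63  47  51  58  51  43  57  56  54  56  71 113 121 130 145
  151 157 174 174 160 110 139 133]
 [ 78  70  64  51  49  55  52  59  54  51  52  51  50  66 114 129 141 158
  172 170 174 175 160  96 121 157]
 [ 68  71  55  54  54  48  57  54  59  53  53  64  51  48  57  75 124 174
  174 173 169 172 160  98 111 172]]
```

{"op": "carry_out", "data": {
  "moves": [
    {"jaw":0,"dx":-0.035,"dy":-0.0104,"dz":0,"yaw":0},
    {"jaw":0,"dx":-0.035,"dy":-0.0104,"dz":0,"yaw":0},
    {"jaw":0,"dx":-0.035,"dy":-0.0104,"dz":0,"yaw":0},
    {"jaw":0,"dx":-0.036,"dy":-0.0104,"dz":0,"yaw":0},
    {"jaw":0,"dx":0,"dy":0,"dz":0,"yaw":0}
  ]
}}

```text
t: 18.68
tool_pos: [0.5559, -0.2359, 0.2436]
orientation: [-0.433, -3.109, -0.001]
force: [0.0, 0.5, -0.5]
opening: 0.0007
gripper_force: 0.0
```

Run:
```python
from h import *
s,R=st();i=read_camera("wrist");cv2.imwrite("pics/w11.png",i[:,:,::-1])
g=cv2.cvtColor(i,cv2.COLOR_RGB2GRAY);u,v=proj("wrist",[*NEST,.02]);print("nest px",u,v)
big=cv2.resize(g,None,fx=3,fy=3,interpolation=cv2.INTER_CUBIC)
def hc(r0,r1,p2,z):
    c=cv2.HoughCircles(big,cv2.HOUGH_GRADIENT,1,2*r0*.8,param1=120,param2=p2,minRadius=r0,maxRadius=r1)
    if c is None:return
    for x,y,r in c[0][:40]:
        f=F(onz("wrist",x/3,y/3,z))
        if abs(f[0])<.04 and -.2<f[1]<.06:print(z,f,"r",r/3,"px",round(x/3),round(y/3))
hc(18,32,14,.012);print();hc(60,90,20,.048)
x,y=int(u),int(v);print(g[y-28:y+29:2,x-30:x+31:2])
```

```text
t 18.68 tcp [ 0.5559 -0.2359  0.2436] yaw 2.865 F [ 0.   0.5 -0.5] op 0.0007 q [-0.49  0.13  1.44 -0.    1.57 -1.78]
nest px 324.3123522118872 128.79699539101074
0.012 [ 0.005  -0.0152] r 8.099999 px 324 142
0.012 [0.0199 0.0044] r 8.933333 px 340 130
0.012 [0.0044 0.0211] r 10.466666 px 333 113
0.012 [-0.0234 -0.052 ] r 6.2666664 px 294 162
0.012 [ 0.0288 -0.1215] r 9.333333 px 316 224
0.012 [ 0.0056 -0.1328] r 7.0333333 px 296 226
0.012 [ 0.0308 -0.0303] r 7.0 px 340 160

0.048 [0.0011 0.0025] r 25.033333 px 326 127
[[169 123 125 184 184 182 184 183 182 182 183 175 152 163 165 163 159 166
  158 163 167 185 183 184 184 184 182 183 182 184 182]
 [172 159 164 186 183 182 183 182 183 175 161 165 155 123  91  86  84  84
   90 142 158 157 160 181 186 181 183 183 184 182 185]
 [173 171  95 186 185 185 183 184 147 161 131  81  64  57  59  64  62  60
   61  55  67  94 146 156 174 185 183 184 184 183 182]
 [178 167 101 177 184 183 183 168 160 105  54  69  83  76  76  79  71  62
   72  63  61  55  65 132 154 165 182 183 184 183 184]
 [188 167 137 184 183 179 160 145  78  57  74  80  77  76  7
[... 2465 characters left out ...]
   78 157 156 149  83  72 106 164  92  70  93 106 106]
 [205 184 203 180 170 173 196 149 176 196 198 196 183 122 104 106  95  80
  112 150 100  76  76 143 152 103 104  94 107 108 109]
 [190 133 125 162 182 195 181  97 169 194 197 194 196 203 199 177 107 151
  157  74  77 102 159 141  78 119 121 173 105 110 107]
 [172 158 156 130 125 214 137 130 198 194 196 194 194 200 194 193 193 177
  167  72 133 148 101 104 102 125 191 124 105 101 106]
 [146 146 138 139 164 197 129 186 196 197 197 193 195 197 192 195 175 203
   95  78  82 100 104 139 206 206 203 151 126 125 108]
 [140 181 152 117 173 180 100 171 195 194 194 194 198 195 192 194 163 186
  102 105 107 135 156 206 206 208 201 135 126 128 128]]
```

Three ball discs are clear inside the jar. The rim is 2.7 mm from my nest estimate, and the pad is back at its starting position. Handing in.

```bash
python3 -c "
from plant import *
print(close_job())"
```

```text
the job is handed in; nothing more can be done
None
```

The job is handed in, with no verdict returned: the jar is home in the nest with three balls seen in it after one full press, and the rocker's pad is back at rest; balls 4–6 were not checked separately, and I viewed 11 pictures, one over the limit of 10.

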